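Hold a belt grinder's tension arm back for a belt change

TASK

We are changing the belt on the flat-lying belt grinder and the old belt is already off. First turn the wheel turret exactly one click anticlockwise (seen from above) by its tee handle, so that the next smaller contact wheel clicks in at the working end. Then take the upright handle of the sprung tension arm, swing it back past its ratchet click and a little further, and finish holding it there yourself against its spring, clear of the pawl, so I can slip the new belt on; leave the loose things on the bench and on the machine where they lie.

Things in the scene. Friction and masses are not known exactly. Their poses are not given: they have to be found in the camera images.
- grinder: Green frame of the belt grinder, 200 x 335 x 22 mm, bolted flat on the bench, all axles upright. Origin on the bench top, about under its middle. Its y axis runs along the machine to the working end, where the turret is; the tension arm is on its -x side; z up. Wheel tops are 125 mm above the bench, axle ends up to 136; only the turret's tee handle (178) and the arm's handle (200) are higher.
- turret (a joint): Four-wheel turret, rad, growing anticlockwise from above. About 0 at the start with the 60 mm wheel at the working end; stations 1.571 apart, so one click on is 1.571 and brings in the 45 mm wheel (at the grinder's +x side at first). Needs about 0.2 N m; past half-way a sprung roller draws it into the station when let go. Wheels 75 to 125 mm above the bench, axles 62 mm from the turret's axis.
- turret_bar (a point): Centre of the turret's black tee handle, on the turret's upright axis, 162 mm above the bench. The handle is a bar 76 long x 16 wide x 32 mm high (146 to 178 mm), long along this point's own x axis, clear above the wheels; it turns with the turret. The turret sits 195 to 230 mm along the machine.
- tension_arm (a joint): Swing of the sprung arm, rad: 0 at rest, growing inward (anticlockwise from above, towards the grinder's +x side), back stop 0.65. At about 0.34 the ratchet pawl drops in with a click; let go after that, the arm falls back and rests on the pawl at about 0.32. Its spring pulls back with 4 N at the handle at 0, 9 N at 0.34, 11 N at 0.5. Well held is beyond 0.39; 0.48 is a good place.
- pivot_axis (a point): Point on the upright pivot axis of the tension arm, 160 mm above the bench (in the air above the pivot, whose top is at 113 mm).
- handle_grip (a point): Point on the axis of the upright handle at the end of the tension arm, 165 mm above the bench. The handle is a round black grip 24 mm in diameter, 122 to 200 mm above the bench, on a steel stem. It goes round pivot_axis on a circle of 175 mm. The arm's tracking wheel (64 mm in diameter, top at 125 mm) stands between pivot and handle, its axle 75 mm from the handle's axis.
- pawl (a joint): Travel of the ratchet's sprung pawl slider, m: about 0 while it rides on the arm's ratchet sector, 0.008 when it has dropped in with its click.
- work_rest_mid (a point): Bystander: the grinder's steel work rest, taken off, 70 x 120 x 44 mm, lying on the bench. The point is 5 mm above its underside.
- crepe_stick_mid (a point): Bystander: centre of the tan belt-cleaning stick, 26 x 70 x 26 mm, lying on the frame plate.
- flange_a_mid (a point): Bystander: centre of a turned steel flange ring, 90 mm in diameter, 30 mm high.
- flange_b_mid (a point): Bystander: centre of a turned steel bush, 68 mm in diameter, 40 mm high.
- wrench_mid (a point): Bystander: a spanner, 190 mm long, lying on the bench.
- oil_can_mid (a point): Bystander: a steel oil can, 60 mm in diameter, 130 mm tall; the point is 60 mm above its foot.
- belt_carton_mid (a point): Bystander: centre of a carton of belts, 220 x 130 x 65 mm.
- mallet_mid (a point): Bystander: a hammer, 260 mm long, lying on the bench.

How it is judged:
On the way, in this order (a step that is already met when the one before it is completed fails the run):
1. the turret has clicked in one station on, the tension arm still at rest (value of joint turret between 1.48 and 1.66 rad and velocity of joint turret between -0.1 and 0.1 rad/s and value of joint tension_arm below 0.1 rad), for 0.2 s.
2. the pawl has clicked in and the arm is held beyond it by its handle (value of joint pawl above 0.006 m and value of joint tension_arm above 0.36 rad and (contact force between tension_arm and the fingers above 3 N or contact force between tension_arm and the arm above 3 N)), for 0.2 s.
At the end, for the whole second after the job is handed in: The turret rests one station on (1.571 rad within 0.09); the ratchet pawl has dropped in (over 6 mm of travel); the tension arm is held still beyond the click, above 0.36 rad, by the robot pressing on its upright handle with more than 3 N (all of step 2 and value of joint turret between 1.48 and 1.66 rad and velocity of joint tension_arm between -0.1 and 0.1 rad/s); the arm keeps its last pose, push and grip.
It fails at once if the turret is turned the wrong way or more than one click (value of joint turret below -0.75 rad or value of joint turret above 2.3 rad).
It fails at once if a bystander is shoved more than 30 mm (distance of any of work_rest_mid, crepe_stick_mid, flange_a_mid, flange_b_mid, wrench_mid, oil_can_mid, belt_carton_mid, mallet_mid from where it was at the start of the episode above 0.03 m).
It also fails if it takes over 45 s, if anything falls off the work surface, if the arm or the gripper's body presses on something with over 40 N, if the wrist force passes 120 N, or if a joint passes its speed limit or range.

ROBOT

A 6-joint arm with a two-finger parallel gripper is mounted at the origin on the work surface. World frame = base frame: x ahead of the robot, y to its left, z up, the work surface at z = 0. Lengths are in m, angles in rad, forces in N, time in s.
With the tool pointing down it reaches from about 0.325 to 0.775 m from the base axis. Payload 5.5 kg.
Tool frame: the origin (TCP) lies on the centre line of the jaws, within the pads' length; the fingertips stand bot.tcp_to_tips ahead of it and the grasp point (between the pads) lies 6 mm ahead of it (bot.tcp_to_tips is the distance from the TCP to the fingertips, in m); z points along the fingers, y is the line along which they close (so a half turn about z gives the same grasp; the last joint's range is limited). The gripper opens to 88 mm and grips with 3 to 60 N. Pads are 20 mm wide; open, the fingers measure 115 mm over their backs; the gripper's body (75 mm by 178 mm) begins 61 mm behind the grasp point.
Start: joints at [1.088, 0.091, 1.231, -0, 1.82, -0.057], TCP at [0.248, 0.546, 0.224] pointing down, gripper open.
Joint ranges: [-2.87, 2.87], [-0.86, 2.18], [0.17, 2.46], [-1.51, 4.65], [0.06, 2.69], [-2.65, 2.65]. Speed limits (rad/s): [2.57, 2.57, 3.01, 3.14, 3.14, 3.14].

INTERFACE

Orientations are given as a rotation vector (axis times angle).
In Python, from cell import bot gives the robot as it stands. The module is installed in compiled form; this text tells all that it offers.
- The arm moves only by the tool jog_arm, never from a script. Its argument "deltas" is one flat list of numbers, 7 for each row, row after row: the turn, a rotation vector about the tool's x, y, z in degrees, then the shift along the tool's x, y, z in m, then the opening, from 0 (shut) to 1 (fully open). In form: [rx, ry, rz, x, y, z, jaw, rx, ry, rz, x, y, z, jaw, ...]. A call has exactly 8 rows; each row shifts and turns the commanded pose from where the row before left it, along the tool's axes as they then stand; what a row does not reach is not made up. A row lasts 1/10 s, in which the tool goes at most 50 mm and 8.59 degrees, less where a joint would pass 70% of its speed; a pose out of reach is approached as far as the arm can. A call is refused whole if a number of a shift passes 0.05 or a number of a turn 8.59, either way. A call with a gripper value outside its range is refused whole. The fingers move at their own pace and stop on an object; "newtons" is the grip in N (left out, the last holds). Time passes only in rows, so rows that do not move let the fingers close, or fill a call up. It gives the time, the measured TCP pose, the force, the opening and the grip force at its end, in the units of the state.
- bot.sense(): the state, without advancing time (a new reading comes with each control period).
- bot.capture(name): name is "scene" or "side" or "wrist"; returns a dict with "image" (480x640x3 uint8, red, green, blue), "mtx" (3x3 intrinsics, pixels), "rvec" (rotation vector, rad) and "tvec" (3), from world to camera coordinates, as OpenCV has them. Camera axes: x right, y down, z forward; pixel columns grow to the right and rows downward; lengths in m; the calibration is good to about 2 mm. A picture is of the moment at which its call begins. There is no depth.
- bot.hand_in(): hands the job in; it is judged then, once.
The state is a dict: "clock": time; "qpos": joint angles; "qd": joint speeds; "joint_efforts": joint torques, N m; "eef_pos": TCP position; "orientation": TCP orientation; "contact_force": force on the tool from outside, world axes, zero at the start; "wrist_torque": the same for the moment, N m; "width": opening from 0.0 (shut) to 1.0 (fully open); "gripper_force": force on a finger pad.
Only numpy, scipy, OpenCV 4.12 (cv2) and the standard library are available. Lean on these libraries where they do the work, as an engineer would, in place of code of your own. Each camera call takes 0.05 s, during which the arm holds its last target. There are 200 camera calls.

## Working session

There is one attempt and no reset: what is moved stays moved. The work goes in short steps, Python scripts to look and compute and a tool call to move; the robot and the scene stay as the last step left them, time stands still between calls to the robot, and variables do not carry over. Pictures are saved under pics/ and viewed, at most 10 in all, crops included, and the job is handed in when it is done.

Besides the shell and the picture viewer there is one more tool, called after "Call:" as name(argument=value, ...) on one line, values as JSON. jog_arm: Moves the arm, as the interface text tells. Its arguments: {"type":"object","properties":{"deltas":{"type":"array","items":{"type":"number"}},"newtons":{"type":"number"}},"required":["deltas"]}

```bash
mkdir -p pics; python3 - <<'E'
from cell import bot
import cv2,json
import numpy as np
s=bot.sense(); print(s, bot.tcp_to_tips)
for n in ("scene","side"):
    c=bot.capture(n); cv2.imwrite(f"pics/{n}1.png",c["image"][:,:,::-1])
    np.savez(f"pics/{n}1.npz",**{k:c[k] for k in("mtx","rvec","tvec")})
    R=cv2.Rodrigues(np.array(c["rvec"]))[0]; print(n,-R.T@np.ravel(c["tvec"]),R[2])
E
```

```text
{'clock': 0.0, 'qpos': array([ 1.08831168e+00,  9.18683522e-02,  1.23187367e+00, -3.28279829e-05,
        1.81978588e+00, -5.67014929e-02]), 'qd': array([ 5.94535817e-05,  1.09808556e-03, -3.66329202e-04, -2.41439100e-03,
       -3.81426275e-04, -1.27837889e-03]), 'joint_efforts': array([ 1.16757215e-03, -4.46452081e+01, -4.06448901e+01,  6.96839578e-02,
        2.94202601e-02, -1.73817616e-04]), 'eef_pos': array([0.24769935, 0.54616848, 0.22330809]), 'orientation': array([-6.63687580e-01, -3.07019038e+00,  2.94293213e-03]), 'contact_force': array([ 0.07183073, -0.49744027, -0.02821805]), 'wrist_torque': array([ 0.00478428,  0.05134091, -0.00914508]), 'gripper_force': 0.0, 'width': 0.998256531324956} 0.025
scene [1.22695196 0.28795569 1.04733405] [-0.55188002 -0.28289008 -0.7844754 ]
side [ 0.26153108 -1.03982637  1.13116337] [ 0.20800746  0.69628918 -0.68696016]
```

View pics/scene1.png

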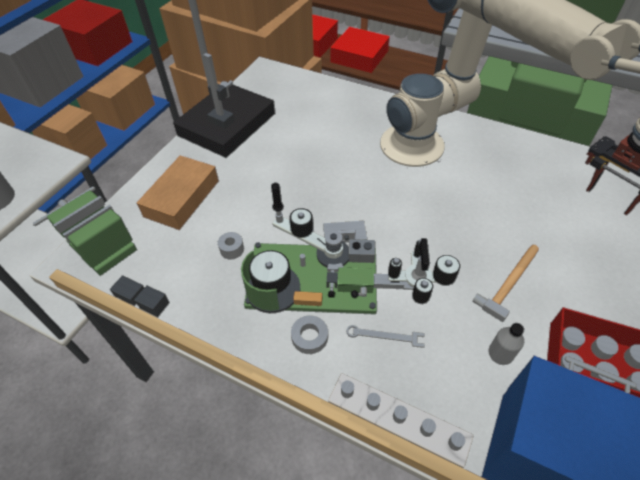

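View pics/side1.png

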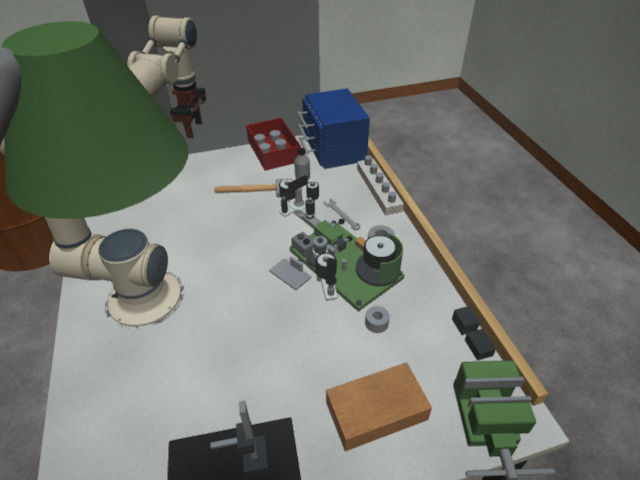

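The scene view shows the grinder centred near (315,275), the turret at about (422,265) and the tension handle at about (277,197). In the side view the turret is near (297,192) and the arm is near (327,270). I'll take enlarged crops next.

```bash
python3 - <<'E'
import cv2
a=cv2.imread("pics/scene1.png")[170:320,225:475]; b=cv2.imread("pics/side1.png")[165:310,255:415]
cv2.imwrite("pics/a.png",cv2.resize(a,None,fx=3.2,fy=3.2,interpolation=cv2.INTER_CUBIC))
cv2.imwrite("pics/b.png",cv2.resize(b,None,fx=4,fy=4,interpolation=cv2.INTER_CUBIC))
E
```

```text
(no output)
```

View pics/a.png

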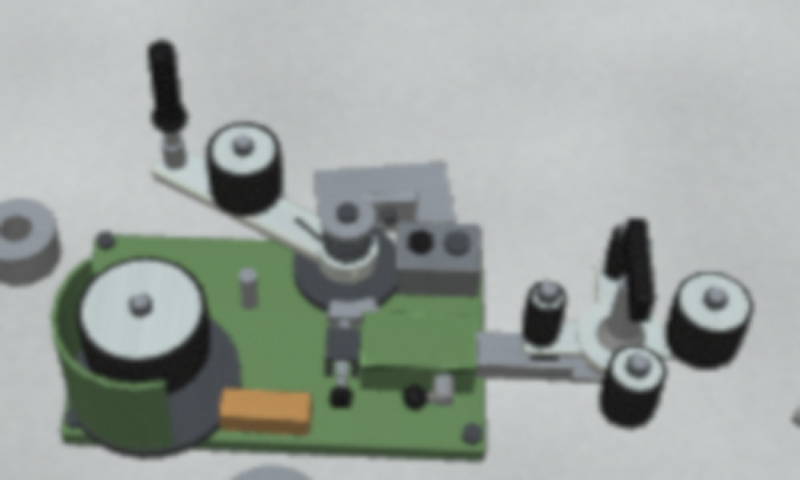

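View pics/b.png

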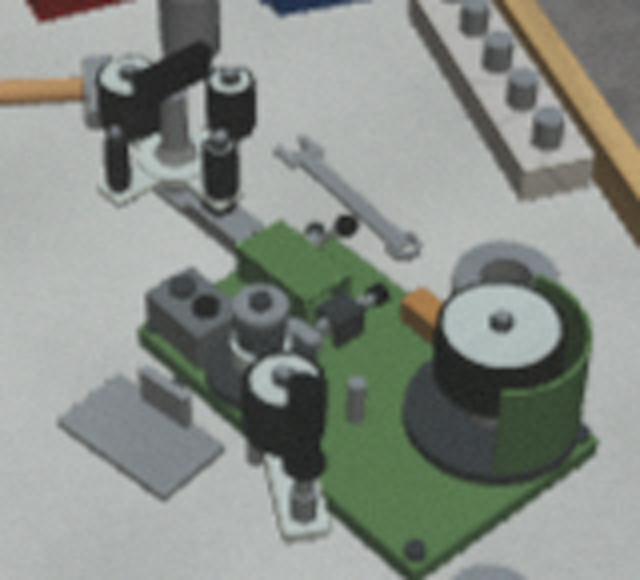

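The crops show the handle grip from (160,46) to (168,122) in a.png and (308,380) to (304,470) in b.png. The tee bar is centred at about (638,268) in a.png and (172,75) in b.png. Next I'll triangulate these.

```bash
cat > h.py <<'E'
import cv2,numpy as np
def cam(n):
    d=np.load(f"pics/{n}.npz"); K=d["mtx"];R=cv2.Rodrigues(d["rvec"])[0];t=np.ravel(d["tvec"]); return K,R,t
def ray(n,p):
    K,R,t=cam(n); return -R.T@t, R.T@np.linalg.inv(K)@np.array([*p,1.])
def onz(n,p,z):
    c,d=ray(n,p); return c+d*(z-c[2])/d[2]
def tri(n1,p1,n2,p2):
    P=[K@np.c_[R,t] for K,R,t in (cam(n1),cam(n2))]
    X=cv2.triangulatePoints(P[0],P[1],np.array(p1,float),np.array(p2,float)).ravel(); return X[:3]/X[3]
A=lambda x,y:(225+(x+.5)/3.2-.5,170+(y+.5)/3.2-.5)
B=lambda x,y:(255+(x+.5)/4-.5,165+(y+.5)/4-.5)
E
python3 - <<'E'
from h import *
np.set_printoptions(precision=4,suppress=True)
print("handle",tri("scene1",A(164,84),"side1",B(306,425)),onz("scene1",A(164,84),.161),onz("side1",B(306,425),.161))
print("bar",tri("scene1",A(638,268),"side1",B(172,75)),onz("scene1",A(638,268),.162),onz("side1",B(172,75),.162))
print("bar ends",onz("scene1",A(637,222),.176),onz("scene1",A(641,270),.176),"side",onz("side1",B(205,47),.176),onz("side1",B(138,80),.176))
print("pivot top",tri("scene1",A(348,212),"side1",B(262,298)),onz("scene1",A(348,212),.113),onz("side1",B(262,298),.113))
for nm,a,b in(("60",(715,297),(128,72)),("45",(640,365),(230,75)),("30",(548,290),(218,140)),("track",(243,145),(283,370)),("drive",(140,304),(501,320))):
    print(nm,onz("scene1",A(*a),.132),onz("side1",B(*b),.132))
for p in((105,240),(470,435)):print("bolt",onz("scene1",A(*p),.025))
E
```

```text
handle [ 0.5298 -0.204   0.1588] [ 0.5304 -0.2022  0.161 ] [ 0.53   -0.2068  0.161 ]
bar [0.5419 0.2014 0.1624] [0.5402 0.2019 0.162 ] [0.5427 0.2005 0.162 ]
bar ends [0.5113 0.189  0.176 ] [0.5518 0.2058 0.176 ] side [0.5749 0.2113 0.176 ] [0.5103 0.1846 0.176 ]
pivot top [ 0.5505 -0.0282  0.112 ] [ 0.5501 -0.0273  0.113 ] [ 0.551  -0.0303  0.113 ]
60 [0.5175 0.2589 0.132 ] [0.5163 0.2546 0.132 ]
45 [0.599  0.2284 0.132 ] [0.5991 0.2236 0.132 ]
30 [0.5657 0.1454 0.132 ] [0.5652 0.1419 0.132 ]
track [ 0.5385 -0.127   0.132 ] [ 0.5385 -0.1257  0.132 ]
drive [ 0.7104 -0.1221  0.132 ] [ 0.7087 -0.1257  0.132 ]
bolt [ 0.6053 -0.2312  0.025 ]
bolt [0.6449 0.1239 0.025 ]
```

Call:
jog_arm(deltas=[0,0,0,-0.03,-0.014,0,1,0,0,0,-0.045,-0.021,0,1,0,0,0,-0.045,-0.021,0,1,0,0,0,-0.045,-0.021,0,1,0,0,0,-0.045,-0.021,0,1,0,0,0,-0.045,-0.021,0,1,0,0,0,-0.045,-0.021,0,1,0,0,0,-0.045,-0.021,0,1])

```text
clock: 0.9
eef_pos: [0.4964, 0.2555, 0.224]
orientation: [-0.664, -3.07, 0.0]
contact_force: [0.3, 0.4, 0.4]
width: 1.004
gripper_force: 0.0
```

Call:
jog_arm(deltas=[0,0,8.5,-0.03,-0.014,0,1,0,0,8.5,0,0,0,1,0,0,8.5,0,0,0,1,0,0,8.5,0,0,0,1,0,0,8.5,0,0,0,1,0,0,8.5,0,0,0,1,0,0,8.5,0,0,0,1,0,0,8.5,0,0,0,1])

```text
clock: 1.7
eef_pos: [0.5169, 0.2321, 0.2238]
orientation: [-2.274, -2.167, 0.002]
contact_force: [-0.0, 0.5, 0.0]
width: 1.003
gripper_force: 0.0
```

Call:
jog_arm(deltas=[0,0,8.5,0,0,0,1,0,0,8.5,0,0,0,1,0,0,8.5,0,0,0,1,0,0,8.5,0,0,0,1,0,0,8.5,0,0,0,1,0,0,8.5,0,0,0,1,0,0,8.5,0,0,0,1,0,0,5.4,0,0,0,1])

```text
clock: 2.5
eef_pos: [0.5169, 0.2321, 0.2238]
orientation: [3.082, 0.61, -0.002]
contact_force: [0.8, -0.4, 0.5]
width: 0.997
gripper_force: 0.0
```

```bash
cat >> h.py <<'E'
def st(target=None):
    from cell import bot
    s=bot.sense(); R=cv2.Rodrigues(s["orientation"])[0]
    print("t",s["clock"].__round__(2),"p",s["eef_pos"].round(4),"yaw_y",np.degrees(np.arctan2(R[1,1],R[0,1])).round(1),"tz",R[:,2].round(3),"q6",s["qpos"][5].round(2),"F",s["contact_force"].round(1),"M",s["wrist_torque"].round(2),"w",round(s["width"],3),"g",round(s["gripper_force"],1))
    if target is not None: print("tool shift",(R.T@(np.array(target)-s["eef_pos"])).round(4))
def snap(n,out):
    from cell import bot
    c=bot.capture(n); cv2.imwrite(f"pics/{out}.png",c["image"][:,:,::-1]); np.savez(f"pics/{out}.npz",**{k:c[k] for k in("mtx","rvec","tvec")})
E
python3 -c "
from h import *
st([.541,.2005,.172]); snap('wrist','w1')
K,R,t=cam('w1')
for p in ([.541,.2005,.178],[.541+.035,.2005+.0146,.178],[.541-.035,.2005-.0146,.178]): q=K@(R@np.array(p)+t); print(q[:2]/q[2])"
```

```text
t 2.5 p [0.5169 0.2321 0.2238] yaw_y -67.6 tz [-0.001 -0.    -1.   ] q6 1.54 F [ 0.8 -0.4  0.5] M [-0.05  0.12  0.03] w 0.997 g 0.0
tool shift [0.0103 0.0384 0.0518]
[380.7192113  244.34624135]
[383.22522536 181.86772406]
[378.42238785 301.60933721]
```

View pics/w1.png

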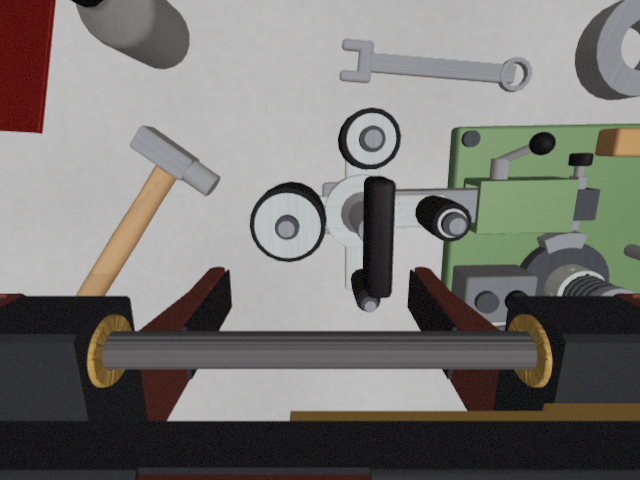

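The wrist view shows the bar top from (380,178) to (377,297), within about 3 mm of the prediction and parallel to the jaws' gap. I'll move over it, go down and grip.

Call:
jog_arm(deltas=[0,0,0,0.004,0.0125,0,1,0,0,0,0.004,0.0125,0,1,0,0,0,0.003,0.0125,0,1,0,0,0,0,0,0.02,1,0,0,0,0,0,0.02,1,0,0,0,0,0,0.012,1,0,0,0,0,0,0,0.3,0,0,0,0,0,0,0], newtons=45)

```text
clock: 3.35
eef_pos: [0.5419, 0.2015, 0.1728]
orientation: [3.08, 0.618, 0.0]
contact_force: [0.5, -0.4, 0.8]
width: 0.858
gripper_force: 0.0
```

Call:
jog_arm(deltas=[0,0,0,0,0,0,0,0,0,0,0,0,0,0,0,0,0,0,0,0,0,0,0,0,0,0,0,0,0,0,0,0,0,0,0,0,0,0,0,0,0,0,0,0,0,0,0,0,0,0,0,0,0,0,0,0])

```text
clock: 4.15
eef_pos: [0.5418, 0.2015, 0.1724]
orientation: [3.08, 0.618, 0.0]
contact_force: [0.3, -1.5, -0.5]
width: 0.174
gripper_force: 45.0
```

```bash
python3 -c "
from h import *
st([.541,.2005,.172])"
```

```text
t 4.15 p [0.5418 0.2015 0.1724] yaw_y -67.3 tz [ 0.    -0.001 -1.   ] q6 1.47 F [ 0.3 -1.5 -0.5] M [-0.31  0.01  0.07] w 0.174 g 45.0
tool shift [-0.0011  0.0007  0.0004]
```

Call:
jog_arm(deltas=[0,0,-4,0,0,0,0,0,0,-6,0,0,0,0,0,0,-6,0,0,0,0,0,0,-6,0,0,0,0,0,0,-6,0,0,0,0,0,0,-6,0,0,0,0,0,0,-6,0,0,0,0,0,0,-6,0,0,0,0])

```text
clock: 4.95
eef_pos: [0.542, 0.2013, 0.1724]
orientation: [2.59, 1.777, 0.0]
contact_force: [1.1, -1.8, 0.4]
width: 0.172
gripper_force: 45.0
```

Call:
jog_arm(deltas=[0,0,-6,0,0,0,0,0,0,-6,0,0,0,0,0,0,-6,0,0,0,0,0,0,-6,0,0,0,0,0,0,-6,0,0,0,0,0,0,-5,0,0,0,0,0,0,-5,0,0,0,0,0,0,-4,0,0,0,0])

```text
clock: 5.75
eef_pos: [0.5423, 0.2014, 0.1724]
orientation: [1.736, 2.617, 0.0]
contact_force: [2.3, -1.5, -1.0]
width: 0.175
gripper_force: 45.0
```

Call:
jog_arm(deltas=[0,0,0,0,0,0,0,0,0,0,0,0,0,0,0,0,0,0,0,0,0,0,0,0,0,0,0,0.3,0,0,0,0,0,0,0.7,0,0,0,0,0,0,1,0,0,0,0,0,0,1,0,0,0,0,0,0,1])

```text
clock: 6.55
eef_pos: [0.5415, 0.202, 0.1724]
orientation: [-1.74, -2.615, 0.0]
contact_force: [0.2, 0.4, 0.5]
width: 0.596
gripper_force: 0.0
```

Call:
jog_arm(deltas=[0,0,0,0,0,0,1,0,0,0,0,0,0,1,0,0,0,0,0,-0.01,1,0,0,0,0,0,-0.03,1,0,0,0,0,0,-0.03,1,0,0,0,0,0,-0.02,1,0,0,0,0,0,0,1,0,0,0,0,0,0,1])

```text
clock: 7.35
eef_pos: [0.5419, 0.2019, 0.2626]
orientation: [1.74, 2.615, 0.001]
contact_force: [-0.1, 0.5, 0.8]
width: 0.998
gripper_force: 0.0
```

```bash
python3 -c "
from h import *
st(); snap('wrist','w2')"
```

```text
t 7.35 p [0.5419 0.2019 0.2626] yaw_y 22.7 tz [ 0.001  0.    -1.   ] q6 -0.1 F [-0.1  0.5  0.8] M [-0.07  0.06 -0.  ] w 0.998 g 0.0
```

View pics/w2.png

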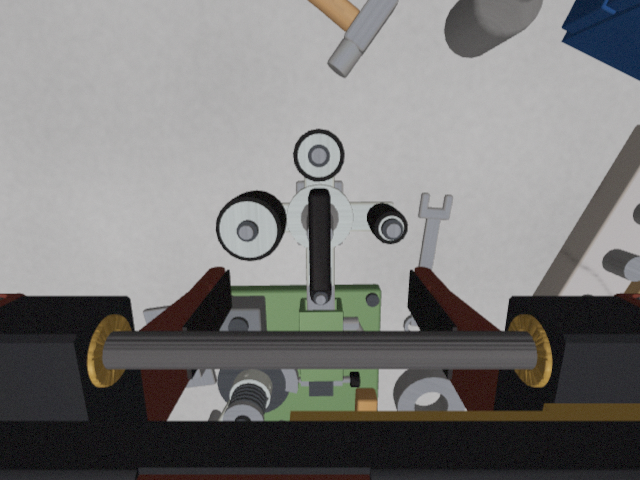

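The 60 mm wheel is now at the side and the 45 mm wheel is at the working end (319,155). The bar is straight along the machine, so the click is in. Next is the tension handle.

Call:
jog_arm(deltas=[0,0,0,-0.03,-0.014,0,1,0,0,0,-0.045,-0.0204,0,1,0,0,0,-0.045,-0.0204,0,1,0,0,0,-0.045,-0.0204,0,1,0,0,0,-0.045,-0.0204,0,1,0,0,0,-0.045,-0.0204,0,1,0,0,0,-0.045,-0.0204,0,1,0,0,0,-0.04,-0.018,0,1])

```text
clock: 8.2
eef_pos: [0.5294, -0.1736, 0.2603]
orientation: [-1.74, -2.612, 0.001]
contact_force: [1.6, -0.5, -0.4]
width: 1.001
gripper_force: 0.0
```

Call:
jog_arm(deltas=[0,0,7.5,0,0,0,1,0,0,7.5,0,0,0,1,0,0,7.5,0,0,0,1,0,0,7,0,0,0,1,0,0,0,0,0,0,1,0,0,0,0,0,0,1,0,0,0,0,0,0,1,0,0,0,0,0,0,1])

```text
clock: 9.0
eef_pos: [0.5304, -0.1713, 0.2621]
orientation: [-2.347, -2.087, 0.0]
contact_force: [-0.6, -0.5, 0.4]
width: 1.0
gripper_force: 0.0
```

```bash
python3 -c "
from h import *
st([.530,-.204,.181]); snap('wrist','w3')
K,R,t=cam('w3')
for p in ([.530,-.204,.2],[.5503,-.029,.113]): q=K@(R@np.array(p)+t); print(q[:2]/q[2])"
```

```text
t 9.0 p [ 0.5304 -0.1713  0.2621] yaw_y -6.7 tz [-0.  0. -1.] q6 -0.26 F [-0.6 -0.5  0.4] M [-0.12  0.06  0.04] w 1.0 g 0.0
tool shift [-0.0325  0.0034  0.0811]
[323.54274843 297.1801096 ]
[322.60609708  49.52129108]
```

View pics/w3.png

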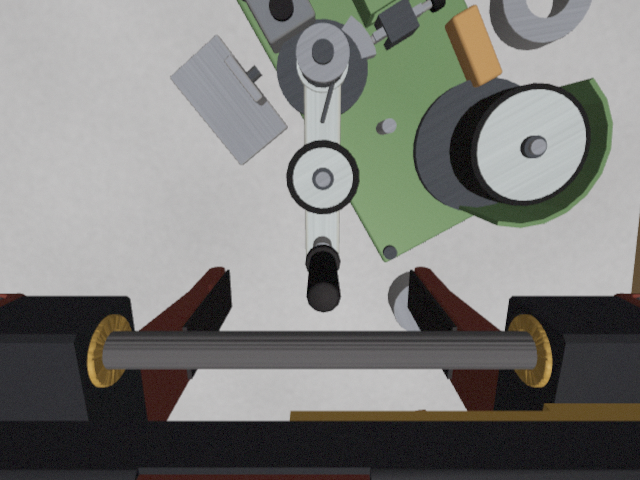

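The handle top is at (323,297) and the pivot at (322,51), both as predicted. I'll go down and grip.

Call:
jog_arm(deltas=[0,0,0,-0.016,0.002,0,1,0,0,0,-0.016,0.0015,0,1,0,0,0,0,0,0.025,1,0,0,0,0,0,0.025,1,0,0,0,0,0,0.02,1,0,0,0,0,0,0.011,1,0,0,0,0,0,0,0.3,0,0,0,0,0,0,0], newtons=40)

```text
clock: 9.85
eef_pos: [0.5303, -0.2043, 0.1822]
orientation: [2.349, 2.085, 0.0]
contact_force: [0.5, 0.3, 0.7]
width: 0.859
gripper_force: 0.0
```

Call:
jog_arm(deltas=[0,0,0,0,0,0,0,0,0,0,0,0,0,0,0,0,0,0,0,0,0,0,0,0,0,0,0,0,0,0,0,0,0,0,0,0,0,0,0,0,0,0,0,0,0,0,0,0,0,0,0,0,0,0,0,0])

```text
clock: 10.65
eef_pos: [0.5296, -0.2035, 0.1814]
orientation: [-2.348, -2.085, 0.001]
contact_force: [-3.6, -0.1, 0.4]
width: 0.26
gripper_force: 40.0
```

```bash
python3 -c "
from h import *
st([.530,-.204,.181])"
```

```text
t 10.65 p [ 0.5296 -0.2035  0.1814] yaw_y -6.8 tz [-0.001  0.    -1.   ] q6 -0.31 F [-3.6 -0.1  0.4] M [ 0.06  0.62 -0.  ] w 0.26 g 40.0
tool shift [-0.0004  0.0004  0.0004]
```

Call:
jog_arm(deltas=[0,0,-2.5,0.0002,0.0076,0,0,0,0,-2.5,0.0002,0.0076,0,0,0,0,-2.5,0.0002,0.0076,0,0,0,0,-2.5,0.0002,0.0076,0,0,0,0,-2.5,0.0002,0.0076,0,0,0,0,-2.5,0.0002,0.0076,0,0,0,0,-2.5,0.0002,0.0076,0,0,0,0,-2.5,0.0002,0.0076,0,0])

```text
clock: 11.45
eef_pos: [0.5893, -0.2001, 0.1814]
orientation: [-1.949, -2.46, 0.003]
contact_force: [-8.9, -0.1, 3.0]
width: 0.259
gripper_force: 40.0
```

Call:
jog_arm(deltas=[0,0,-2.5,0.0002,0.0076,0,0,0,0,-2.5,0.0002,0.0076,0,0,0,0,-2.5,0.0002,0.0076,0,0,0,0,0,0,0,0,0,0,0,0,0,0,0,0,0,0,0,0,0,0,0,0,0,0,0,0,0,0,0,0,0,0,0,0,0])

```text
clock: 12.25
eef_pos: [0.6104, -0.1938, 0.1814]
orientation: [-1.786, -2.58, 0.004]
contact_force: [-9.7, -0.0, 3.2]
width: 0.264
gripper_force: 40.0
```

```bash
python3 -c "
from h import *
from cell import bot
st([.6125,-.193,.181]); p=bot.sense()['eef_pos']-np.array([.5503,-.029,0]); print(np.hypot(*p[:2]),np.arctan2(p[1],p[0])+1.687)
snap('scene','s2'); snap('wrist','w4')
im=cv2.imread('pics/s2.png')[160:330,220:480]; im=cv2.resize(im,(780,510)); cv2.imwrite('pics/s2c.png',im)"
```

```text
t 12.25 p [ 0.6104 -0.1938  0.1814] yaw_y 20.6 tz [-0.005 -0.    -1.   ] q6 -0.72 F [-9.7 -0.   3.2] M [-0.09  1.6  -0.22] w 0.264 g 40.0
tool shift [-0.      0.0023  0.0004]
0.17540312243006953 0.4656630252894358
```

View pics/w4.png

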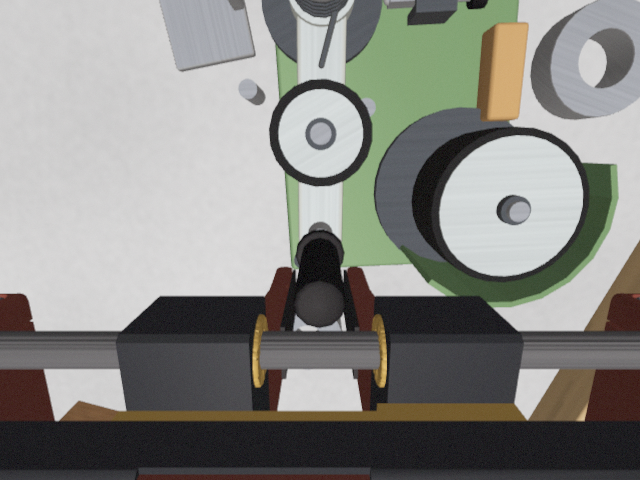

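View pics/s2c.png

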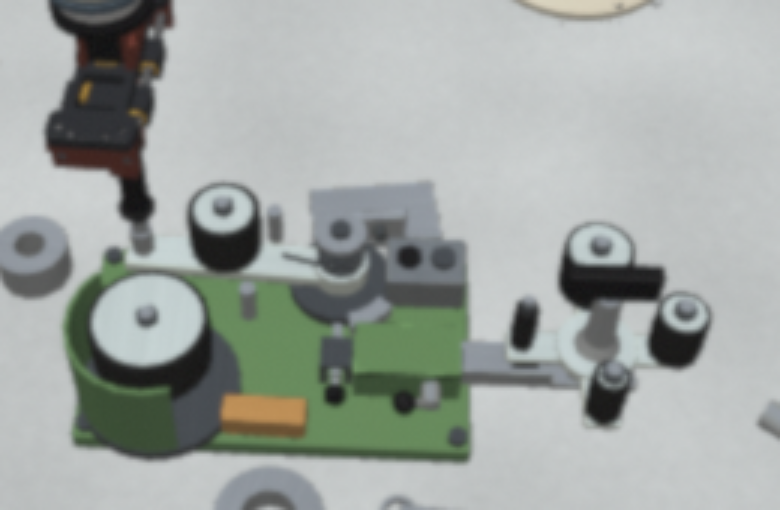

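The wrist view shows the handle between the pads at (320,300). The scene crop shows the arm swung in, the turret one station on at (600,335), and the loose things undisturbed. The arm is at about 0.47 rad with 10 N on the handle, so I'll hand in.

```bash
python3 -c "
from cell import bot
print(bot.hand_in())"
```

```text
the job is handed in; nothing more can be done
None
```

The job is handed in: the turret is one click on with the 45 mm wheel at the working end, and I'm holding the tension arm at about 0.47 rad against its spring (about 10 N), well past where the pawl clicks in; I could not read the pawl itself, and the hand-in returned no verdict.

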